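Show a fresh cast to the inspection camera

ROBOT

A 6-joint arm with a two-finger parallel gripper is mounted at the origin on the work surface. World frame = base frame: x ahead of the robot, y to its left, z up, the work surface at z = 0. Lengths are in m, angles in rad, forces in N, time in s.
With the tool pointing down it reaches from about 0.25 to 0.725 m from the base axis. Payload 4 kg.
Tool frame: the origin (TCP) lies on the centre line of the jaws, within the pads' length; the fingertips stand 14 mm ahead of it and the grasp point (between the pads) lies 5 mm behind it; z points along the fingers, x is the direction in which the jaws open and shut, and the axes are right-handed (so a half turn about z gives the same grasp; the last joint's range is limited). The gripper opens to 85 mm and grips with 20 to 120 N. Pads are 22 mm wide; open, the fingers measure 114 mm over their backs; the gripper's body (76 mm by 85 mm) begins 54 mm behind the grasp point. The pads swing forward as they close: fully open they stand 13 mm farther back than shut.
Start: joints at [1.333, 0.241, 0.005, 1.335, 0, 1.571], TCP at [0.118, 0.486, 0.245] pointing down, gripper open.
Joint ranges: [-2.72, 2.72], [-1.05, 1.87], [-1.09, 1.28], [-1.99, 2.15], [-1.42, 1.44], [-3.14, 3.14]. Speed limits (rad/s): [2.79, 2.79, 3.14, 3.14, 3.14, 3.14].

INTERFACE

Orientations are given as a unit quaternion [x, y, z, w].
In Python, from workcell import get_obs, optics, ticket gives the robot as it stands.
- The arm moves only by the shell command python3 -m inch 'ROWS'. ROWS is JSON, a list that holds one entry, the list of rows, each a list of 5 numbers: the finger opening in cm, from 0 to 8.54, then the shift along the tool's x, y, z in cm, then the turn about the tool's z in degrees. In form: [[[fingers, dx, dy, dz, roll], ...]]. A call has exactly 5 rows; each row is the pose to reach, as a shift and turn from the pose measured when the call began, along the tool's axes at that moment; what a row does not reach only later rows make up. A row lasts 1/8 s, in which the tool goes at most 62.5 mm and 10.7 degrees, less where a joint would pass 70% of its speed; a pose out of reach is approached as far as the arm can. A call with a gripper value outside its range is refused whole. The fingers move at their own pace and stop on an object; the grip force is fixed at half the most. Time passes only in rows, so rows that repeat a pose let the fingers close, or fill a call up. It gives the time, the measured TCP pose, the force and the opening at its end, in the units of the state.
- get_obs(): the state, without advancing time (a new reading comes with each control period).
- optics.camera(name): name is "side" or "top" or "wrist"; returns (picture, depth): 400x640x3 uint8, red, green, blue; 400x640 float32, m along the optical axis (not along the pixel's ray), 0 where there is no reading.
- optics.camera_info(name): a dict with "vfov" (degrees; the focal length in pixels is half the picture's height over the tangent of half this angle, whatever the lens; pixels are square), "cx", "cy" (the principal point, pixels), "k1" (the pictures are not rectified: a ray, as slopes to the right and down, at radius r is drawn at 1 + k1 r^2 times it, then the intrinsics apply), "R" (3x3) and "t" (3): a world point X has camera coordinates R X + t. Camera axes: x right, y down, z forward; pixel columns grow to the right and rows downward; lengths in m; the calibration is good to about 2 mm. A picture is of the moment at which its call begins: read the wrist's pose just before it. camera_info takes no time and is no camera call; for the wrist camera it gives the pose at the moment of the call.
- ticket.job_done(): hands the job in, once; it reports no verdict.
The state is a dict: "clock": time; "joint_pos": joint angles; "joint_vel": joint speeds; "tau": joint torques, N m; "eef_pos": TCP position; "tool_rot": TCP orientation; "ft_force": force on the tool from outside, world axes, zero at the start; "ft_torque": the same for the moment, N m; "grip_width": finger opening in m.
Only numpy, scipy, OpenCV 4.12 (cv2) and the standard library are available. Lean on these libraries where they do the work, as an engineer would, in place of code of your own. Each camera call takes 0.05 s, during which the arm holds its last target.

TASK

Lift the strap-end cast (the long one with a rounded end) out of its plaster mould by the stub on its back. Then hold it up in the air before the tilted inspection camera: moulded underside squarely facing the lens, centred on it at 100 mm from the lens, long sides in line with the camera, rounded end on the high side, away from the robot. Finish while holding it there, still, without touching the camera or its stand or disturbing the other things on the bench.

Things in the scene. Friction and masses are not known exactly. Their poses are not given: they have to be found in the camera images.
- cast_stub (a point): Middle of the sprue stub on the back of the strap-end cast: a block 24 (x) by 14 (y) by 34 mm high (z), to be gripped across its 14 mm. The point is 27 mm above the cast's underside, 17 mm below the stub's top and, at the start, 15 mm above the mould's top; only the stub rises out of the mould. Axes: x to the cast's rounded end, z out of its back along the stub.
- cast_face (a point): Centre of the cast's moulded face, its flat underside with a shallow relief (27 mm below cast_stub along the cast's z). Same axes as cast_stub: the cast's z points away from the face, into the cast.
- cast_tip (a point): The end of the cast's rounded end, 41 mm from the cast's middle along its x, half-way up the 10 mm plate.
- cast: The whole strap-end cast, loose, bronze-coloured, 70 to 140 g: a flat plate 82 mm long (x), 44 mm wide (y), 10 mm thick (z), +x end rounded (radius 22 mm), -x end square, with the stub on the middle of its back. It starts face down in the mould. Origin at cast_face, same axes.
- mould: Cream plaster mould block, 130 (x) by 92 (y) by 40 mm high, fixed on the bench; origin at the centre of its underside. The open pocket in its top is 12 mm deep (floor 28 mm above the bench), the outline of the cast with 2 mm play, rounded end to +x.
- camera: Stand of the inspection camera, fixed on the bench: dark base plate 120 (x) by 110 (y) by 12 mm and two upright aluminium yoke plates up to 95 mm high; origin at the centre of the plate's underside. The grey head with its black lens barrel (radius 27 mm) sits in the yoke on a stiff tilt pivot, 30 mm to +x of the origin and 78 mm up.
- lens (a point): Centre of the lens's front, 45 mm from the pivot. z: viewing direction out of the lens, upwards, leaning 20 to 37 degrees from vertical to the stand's -x, about towards the robot. x: top of the picture, away from the robot and rising; y is level. The cast's face is wanted 100 mm along this z, the cast's axes along these, x with x and z with z (stub pointing away from the lens).
- head (a joint): Tilt of the camera head: 0 looks straight up, grows leaning to the stand's -x (rad). Stiff; stays as it is unless pushed.
- jar_mid (a point): Bystander: glass jar with white cap, 60 mm across, 70 mm high; point at its middle.
- disc_mid (a point): Bystander: round cast lying on the bench, 44 mm across, 10 mm thick, with a thin stub 12 mm high; point 11 mm above the bench.
- brush_grip (a point): Bystander: brush lying on the bench; point on its handle.
- spatula_grip (a point): Bystander: spatula lying on the bench; point on its handle.
Things that resemble listed ones, but are neither listed nor needed, are in the scene too. What is shaped like the cast but black is not meant.

How it is judged:
By the outcome, as a careful person would: the job done as asked, in the order asked, and still so for the second after the job is handed in, while the arm keeps its last pose, push and grip.
It also fails if it takes over 38 s, if anything falls off the work surface, if the arm or the gripper's body presses on something with over 40 N, if the wrist force passes 120 N, or if a joint passes its speed limit or range.

## Working session

There is one attempt and no reset: what is moved stays moved. The work goes in short steps, Python scripts to look and compute and a shell command to move; the robot and the scene stay as the last step left them, time stands still between calls to the robot, and variables do not carry over. Pictures are saved under pics/ and viewed, and the job is handed in when it is done.

```bash
ls; mkdir -p pics
cat > h.py <<'E'
import numpy as np, cv2
from workcell import get_obs, optics, ticket
from scipy.spatial.transform import Rotation as Ro
def info(n):
    i=optics.camera_info(n); i['R']=np.array(i['R']);i['t']=np.array(i['t']); i['f']=200/np.tan(np.radians(i['vfov'])/2); return i
def undist(i,uv):
    uv=np.atleast_2d(np.array(uv,float)); d=(uv-[i['cx'],i['cy']])/i['f']; s=d.copy()
    for _ in range(20):
        s=d/(1+i['k1']*(s**2).sum(1,keepdims=True))
    return s
def ray(i,uv):
    s=undist(i,uv); d=np.c_[s,np.ones(len(s))]@i['R']; o=-i['R'].T@i['t']; return o,d
def onz(i,uv,z):
    o,d=ray(i,uv); return o+d*((z-o[2])/d[:,2])[:,None]
def proj(i,X):
    c=np.atleast_2d(X)@i['R'].T+i['t']; s=c[:,:2]/c[:,2:]; s=s*(1+i['k1']*(s**2).sum(1,keepdims=True)); return s*i['f']+[i['cx'],i['cy']]
def cloud(i,D):
    v,u=np.mgrid[0:400,0:640]; s=undist(i,np.c_[u.ravel(),v.ravel()]); c=np.c_[s,np.ones(len(s))]*D.ravel()[:,None]
    return ((c-i['t'])@i['R']).reshape(400,640,3)
def shot(n,tag):
    i=info(n); p,D=optics.camera(n); cv2.imwrite(f'pics/{tag}.png',p[:,:,::-1]); np.savez(f'pics/{tag}.npz',p=p,D=D,**{k:i[k] for k in i}); return i,p,D
def load(tag):
    z=np.load(f'pics/{tag}.npz'); i={k:(z[k] if z[k].ndim else float(z[k])) for k in z.files if k not in('p','D')}; return i,z['p'],z['D']
def st():
    o=get_obs(); print('t',round(o['clock'],2),'q',np.round(o['joint_pos'],3),'p',np.round(o['eef_pos'],4),'R\n',np.round(Ro.from_quat(o['tool_rot']).as_matrix(),3),'F',np.round(o['ft_force'],1),'w',round(o['grip_width'],4)); return o
E
python3 - <<'E'
from h import *
st()
for n in('side','top','wrist'):
    i,p,D=shot(n,n+'0'); print(n,i['vfov'],i['cx'],i['cy'],i['k1'],np.round(-i['R'].T@i['t'],3),np.round(i['R'],2).tolist())
E
```

```text
pics
t 0.0 q [1.333 0.241 0.004 1.335 0.    1.571] p [0.1176 0.4853 0.2444] R
 [[ 0.236  0.972 -0.001]
 [ 0.972 -0.236 -0.002]
 [-0.002 -0.    -1.   ]] F [-0.4  0.2 -0.1] w 0.0856
side 46.04595552064699 320.8127987536616 200.65913049296083 0.006612165940932296 [-0.001 -0.816  0.699] [[0.8, -0.6, 0.01], [-0.3, -0.42, -0.86], [0.51, 0.69, -0.51]]
top 42.326533414407464 313.8724534152693 193.24123890012467 0.027439651768902232 [ 0.484 -0.024  1.754] [[-0.01, -1.0, -0.02], [-1.0, 0.01, -0.06], [0.06, 0.02, -1.0]]
wrist 60.26985157950379 317.6540037396867 201.2247279154146 0.006598843015962533 [0.055 0.501 0.373] [[0.24, 0.97, -0.0], [0.94, -0.23, 0.26], [0.25, -0.06, -0.97]]
```

View pics/top0.png

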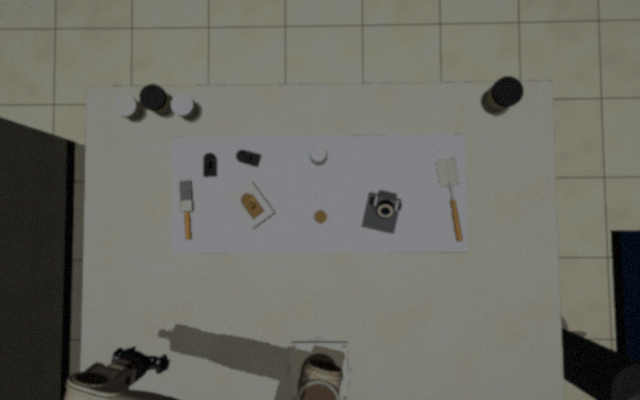

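View pics/side0.png

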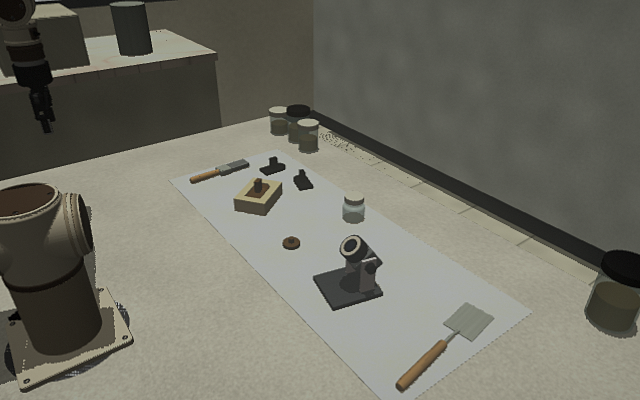

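View pics/wrist0.png

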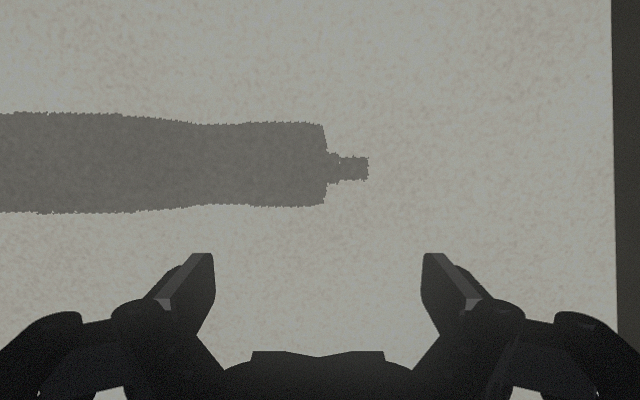

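Top view: the bronze cast sits in the cream mould near (252,205), the camera stand is near (382,210), the small round cast at (320,216), the jar at (318,156), and black lookalikes at (210,165) and (248,157). Next is an enlarged crop and measurements.

Run:
```python
from h import *
i,p,D=load('top0'); C=cloud(i,D)
a=cv2.resize(p[165:245,205:300],None,fx=6,fy=6,interpolation=cv2.INTER_NEAREST)
b=cv2.resize(p[175:245,350:415],None,fx=6,fy=6,interpolation=cv2.INTER_NEAREST)
h=max(a.shape[0],b.shape[0]); im=np.zeros((h,a.shape[1]+b.shape[1],3),np.uint8); im[:a.shape[0],:a.shape[1]]=a; im[:b.shape[0],a.shape[1]:]=b
im=cv2.resize(im,None,fx=.8,fy=.8);cv2.imwrite('pics/crop0.png',cv2.convertScaleAbs(im,alpha=1.6)[:,:,::-1])
j,q,E_=load('side0')
cv2.imwrite('pics/crop1.png',cv2.convertScaleAbs(np.hstack([cv2.resize(q[160:230,215:305],None,fx=4.4,fy=4.4),cv2.resize(q[225:315,305:395],None,fx=3.4222,fy=3.4222)]) ,alpha=1.6)[:,:,::-1])
for u,v in[(252,205),(382,210),(320,216),(318,156),(210,165),(248,157)]: print(u,v,np.round(C[v,u],3))
```

```text
252 205 [0.547 0.215 0.074]
382 210 [ 0.527 -0.203  0.119]
320 216 [ 0.511 -0.006  0.026]
318 156 [ 0.708 -0.001  0.06 ]
210 165 [0.686 0.365 0.021]
248 157 [0.709 0.233 0.044]
```

View pics/crop0.png

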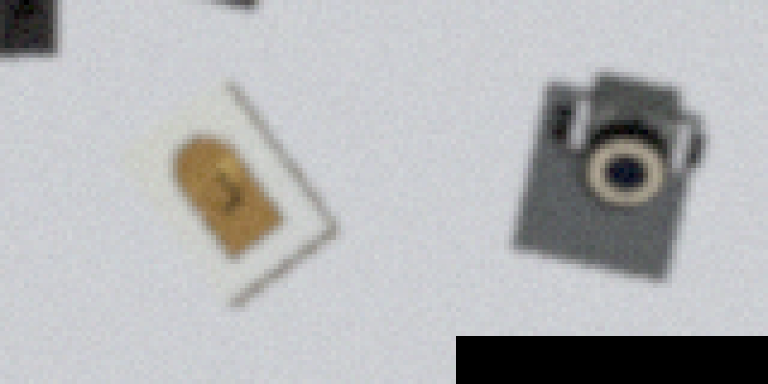

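View pics/crop1.png

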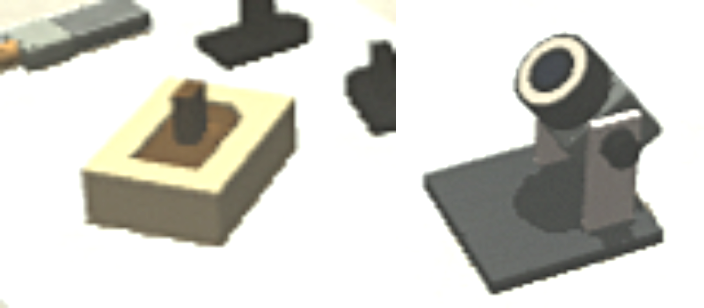

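Confirmed in the crop: the bronze cast with a rounded end and stub in the cream mould is the target (crop about (215,195)); the black lookalikes are not. The lens ring is at about (625,172) in the crop. Next I measure the poses of cast, stand and lens.

Run:
```python
from h import *
i,p,D=load('top0'); C=cloud(i,D); hsv=cv2.cvtColor(p,cv2.COLOR_RGB2HSV)
# cast: orange in mould area
def blob(m,box):
    mm=np.zeros(m.shape,np.uint8); x0,x1,y0,y1=box; mm[y0:y1,x0:x1]=m[y0:y1,x0:x1]
    n,l,s,c=cv2.connectedComponentsWithStats(mm); k=1+np.argmax(s[1:,4]); return (l==k)
m=(hsv[...,1]>90).astype(np.uint8); b=blob(m,(235,285,185,230))
v,u=np.nonzero(b); P=onz(i,np.c_[u,v],0.038)[:,:2]
(c,sz,an)=cv2.minAreaRect((P*1000).astype(np.float32)); print('cast rect',c,sz,an,'n',b.sum(),'pts mean',P.mean(0))
# stub pts by depth
R=C[185:230,235:285].reshape(-1,3); k=R[:,2]>0.058; print('stub',k.sum(),R[k].mean(0),R[k].max(0),R[k].min(0))
k=(R[:,2]>0.032)&(R[:,2]<.045); print('mould',cv2.minAreaRect((R[k,:2]*1000).astype(np.float32)))
# camera plate
g=(p.max(2)<110).astype(np.uint8)
R=C[175:245,350:415].reshape(-1,3); col=p[175:245,350:415].reshape(-1,3); k=(R[:,2]<0.03)&(col.max(1)<95); print('plate',k.sum(),cv2.minAreaRect((R[k,:2]*1000).astype(np.float32)))
k=R[:,2]>0.09; print('head',k.sum(),R[k].mean(0),R[k].max(0))
for tag,box in(('top0',(370,400,195,222)),('side0',(335,375,225,265))):
    i,p,D=load(tag); C=cloud(i,D); hsv=cv2.cvtColor(p,cv2.COLOR_RGB2HSV)
    x0,x1,y0,y1=box; print(tag,'\n',p[(y0+y1)//2-2,x0:x1].tolist())
```

```text
cast rect (550.2500610351562, 222.86529541015625) (78.0294418334961, 39.62685012817383) 33.6552619934082 n 262 pts mean [0.54864284 0.22218926]
stub 44 [0.53760194 0.17833779 0.3772865 ] [0.56109507 0.23380237 1.75388584] [ 0.48429329 -0.02394974  0.05859367]
mould ((549.5987548828125, 223.2824249267578), (130.66798400878906, 91.61670684814453), 36.3172721862793)
plate 682 ((528.4605102539062, -215.75819396972656), (116.20159912109375, 135.54940795898438), 75.87873077392578)
head 437 [ 0.53890446 -0.20361857  0.1917253 ] [ 0.58208418 -0.02394974  1.75388584]
top0 
 [[54, 57, 58], [49, 49, 54], [48, 47, 49], [50, 48, 50], [57, 57, 55], [57, 55, 58], [45, 46, 45], [38, 39, 34], [47, 43, 42], [76, 71, 65], [96, 89, 81], [100, 98, 86], [98, 93, 83], [97, 90, 83], [96, 92, 81], [97, 91, 82], [100, 95, 85], [104, 96, 88], [101, 97, 85], [98, 93, 83], [83, 78, 71], [62, 62, 55], [39, 38, 34], [30, 35, 33], [59, 59, 59], [92, 89, 93], [105, 103, 104], [95, 94, 95], [70, 71, 70], [47, 46, 44]]
side0 
 [[167, 170, 164], [168, 170, 166], [168, 171, 167], [169, 171, 165], [171, 173, 169], [174, 179, 174], [114, 116, 113], [131, 127, 112], [164, 159, 139], [146, 142, 125], [78, 77, 69], [38, 39, 38], [43, 46, 46], [45, 46, 50], [46, 48, 50], [45, 47, 50], [47, 50, 52], [46, 49, 51], [46, 50, 51], [46, 47, 48], [41, 43, 41], [27, 28, 28], [139, 135, 119], [163, 159, 141], [168, 163, 144], [101, 99, 87], [43, 44, 41], [41, 40, 39], [42, 43, 41], [38, 39, 36], [37, 39, 35], [106, 109, 105], [164, 168, 164], [174, 177, 173], [168, 170, 168], [167, 170, 168], [167, 171, 168], [167, 170, 167], [167, 170, 168], [167, 169, 168]]
```

Run:
```python
from h import *
rays=[];N=[]
for tag,(x0,x1,y0,y1) in(('top0',(365,402,193,224)),('side0',(332,375,228,268))):
    i,p,D=load(tag); q=p.astype(int); C=cloud(i,D)
    m=((q[...,0]-q[...,2])>9)&(q[...,0]>75); mm=np.zeros_like(m); mm[y0:y1,x0:x1]=m[y0:y1,x0:x1]
    n,l,s,c=cv2.connectedComponentsWithStats(mm.astype(np.uint8)); k=1+np.argmax(s[1:,4]); mm=(l==k)
    cs,_=cv2.findContours(mm.astype(np.uint8),cv2.RETR_EXTERNAL,cv2.CHAIN_APPROX_NONE); e=cv2.fitEllipse(cs[0]); print(tag,mm.sum(),e)
    o,d=ray(i,[e[0]]); rays.append((o,d[0]/np.linalg.norm(d[0])))
    P=C[mm]; P=P[(P[:,2]>.07)&(P[:,2]<.16)]; c0=np.median(P,0); P=P[np.linalg.norm(P-c0,axis=1)<.035]
    U,S,V=np.linalg.svd(P-P.mean(0)); nn=V[2]*np.sign(V[2][2]); print(' depth c',P.mean(0),'n',nn,'tilt',np.degrees(np.arccos(nn[2])),'az',np.degrees(np.arctan2(nn[1],nn[0])),S)
(o1,d1),(o2,d2)=rays; A=np.c_[d1,-d2]; s=np.linalg.lstsq(A,o2-o1,rcond=None)[0]; a=o1+s[0]*d1;b=o2+s[1]*d2; print('tri',(a+b)/2,'gap',a-b)
```

```text
top0 96 ((384.9802551269531, 210.48141479492188), (11.921571731567383, 14.79807186126709), 97.15845489501953)
 depth c [ 0.52552381 -0.21222868  0.11536445] n [-0.57822568  0.15219142  0.80155651] tilt 36.72100367276144 az 165.25395670422276 [0.14135819 0.13692544 0.03175385]
side0 171 ((350.31854248046875, 245.1074981689453), (15.54799747467041, 22.185466766357422), 47.27729797363281)
 depth c [ 0.52684322 -0.21573226  0.1149448 ] n [-0.565186    0.13924184  0.8131276 ] tilt 35.597358399598846 az 166.15996236012614 [0.1886772 0.1867084 0.0158571]
tri [ 0.5263728  -0.21347844  0.11361274] gap [-0.00228926  0.0017581  -0.00025931]
```

```bash
python3 -m inch '[[[8.5,-3,10,0,-10],[8.5,-6,20,0,-20],[8.5,-9,29,0,-30],[8.5,-11,35,0,-40],[8.5,-13,41,0,-50]]]'
python3 - <<'E'
from h import *
o=st(); R=Ro.from_quat(o['tool_rot']).as_matrix(); print(R.T@(np.array([.5496,.2233,.245])-o['eef_pos'])*100)
E
```

```text
clock: 0.78
eef_pos: [0.3555, 0.3438, 0.2446]
tool_rot: [0.475, 0.88, -0.001, 0.0]
ft_force: [-0.5, 0.8, -0.7]
grip_width: 0.0847
t 0.78 q [ 7.690e-01  2.310e-01 -9.000e-03  1.332e+00 -1.000e-03  1.870e-01] p [0.3555 0.3438 0.2446] R
 [[-0.549  0.835 -0.001]
 [ 0.835  0.549 -0.002]
 [-0.001 -0.001 -1.   ]] F [-0.5  0.8 -0.7] w 0.0847
[-20.73306772   9.58984659  -0.02933321]
```

```bash
python3 -m inch '[[[8.5,-5,2.5,0,-1],[8.5,-10,5,0,-2],[8.5,-15,7.5,0,-3],[8.5,-20.7,9.6,0,-3],[8.5,-20.7,9.6,0,-3]]]'
python3 - <<'E'
from h import *
o=st(); i,p,D=shot('wrist','w1')
E
```

```text
clock: 1.4
eef_pos: [0.5522, 0.2205, 0.2432]
tool_rot: [0.454, 0.891, -0.002, -0.0]
ft_force: [-0.9, 0.4, 0.4]
grip_width: 0.0852
t 1.4 q [ 0.381  0.435  0.276  1.414 -0.002 -0.247] p [0.5522 0.2205 0.2432] R
 [[-0.588  0.809 -0.001]
 [ 0.809  0.588 -0.003]
 [-0.001 -0.003 -1.   ]] F [-0.9  0.4  0.4] w 0.0852
```

View pics/w1.png

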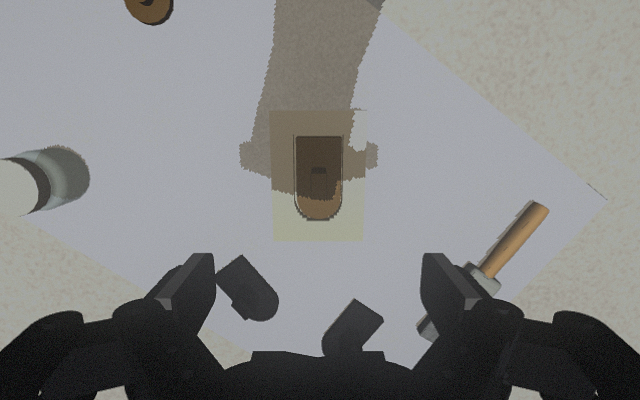

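The wrist view shows the bronze cast in the mould, with the stub at about (319,182) and the rounded end at (318,218). I measure the stub top and the mould.

Run:
```python
from h import *
i,p,D=load('w1'); C=cloud(i,D); sub=C[100:250,260:375]; Z=sub[...,2]
k=(Z>.062)&(Z<.085); P=sub[k]; print('stub top',k.sum(),P.mean(0),np.median(P,0)); r=cv2.minAreaRect((P[P[:,2]>.068][:,:2]*1000).astype(np.float32)); print(r)
k=(Z>.034)&(Z<.046); P=sub[k]; r=cv2.minAreaRect((P[:,:2]*1000).astype(np.float32)); print('mould',r, P[:,2].mean())
v,u=np.nonzero(k); u=u+260; v=v+100
hull=cv2.convexHull(np.c_[u,v].astype(np.int32)); r=cv2.minAreaRect(hull.astype(np.float32)); bx=cv2.boxPoints(r); Q=onz(i,bx,.04); print(r,Q, Q.mean(0)); 
for a in range(4): d=Q[(a+1)%4]-Q[a]; print(np.linalg.norm(d),np.degrees(np.arctan2(d[1],d[0])))
q=p.astype(int); m=((q[...,0]-q[...,2])>25); m[:120]=0;m[235:]=0;m[:,:285]=0;m[:,350:]=0
v,u=np.nonzero(m); P=onz(i,np.c_[u,v],.038)[:,:2]; print('cast',m.sum(),cv2.minAreaRect((P*1000).astype(np.float32)))
cv2.imwrite('pics/w1c.png',cv2.resize(cv2.convertScaleAbs(p[100:250,260:375],alpha=1.8),None,fx=4,fy=4)[:,:,::-1])
```

```text
stub top 438 [0.5528051  0.22013571 0.0719957 ] [0.5526055  0.220175   0.07225527]
((553.4234619140625, 220.79327392578125), (24.16446876525879, 13.426892280578613), 35.70244598388672)
mould ((554.1272583007812, 220.31423950195312), (130.06809997558594, 92.13114166259766), 35.9537353515625) 0.03976758436898018
((318.0, 176.0), (130.0, 98.0), 90.0) [[0.52822801 0.14538471 0.04      ]
 [0.47451945 0.21931484 0.04      ]
 [0.57639096 0.29923091 0.04      ]
 [0.6357482  0.21766133 0.04      ]] [0.55372166 0.22039795 0.04      ]
0.09137982215434927 125.99755311413453
0.1294773421360029 38.11344688426543
0.1008805166383202 -53.95704635986405
0.12955501758182503 -146.09043793210657
cast 1755 ((547.8956298828125, 214.8354034423828), (97.03817749023438, 63.122772216796875), 35.99565124511719)
```

View pics/w1c.png

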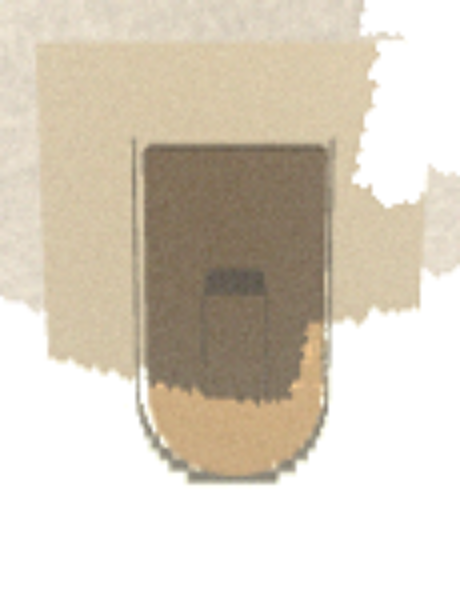

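The stub top is at (0.553, 0.2205, 0.072) with yaw 35.8°, matching the expected height of 0.072 and the tool yaw. I descend so the tips stop just above the mould, then close.

```bash
python3 -m inch '[[[5,0,0.1,5,0],[5,0,0.1,10,0],[5,0,0.1,15,0],[5,0,0.1,18.4,0],[5,0,0.1,18.4,0]]]'
python3 - <<'E'
from h import *
o=st()
E
```

```text
clock: 2.08
eef_pos: [0.5469, 0.222, 0.0564]
tool_rot: [0.452, 0.892, -0.004, -0.003]
ft_force: [-0.3, 0.5, 0.3]
grip_width: 0.0493
t 2.08 q [ 0.386  0.565 -0.021  0.996 -0.001 -0.246] p [0.5469 0.222  0.0564] R
 [[-0.591  0.807 -0.01 ]
 [ 0.807  0.591 -0.005]
 [ 0.002 -0.011 -1.   ]] F [-0.3  0.5  0.3] w 0.0493
```

```bash
python3 -m inch '[[[5,-0.4,0.4,-0.2,0],[5,-0.4,0.4,-0.2,0],[5,-0.4,0.4,-0.2,0],[5,-0.4,0.4,-0.2,0],[5,-0.4,0.4,-0.2,0]]]'
python3 - <<'E'
from h import *
o=st(); shot('wrist','w2'); R=Ro.from_quat(o['tool_rot']).as_matrix(); print(R.T@(np.array([.553,.2205,.058])-o['eef_pos'])*100)
E
```

```text
clock: 2.7
eef_pos: [0.5527, 0.2212, 0.0587]
tool_rot: [0.452, 0.892, -0.004, -0.003]
ft_force: [-1.2, 0.3, 0.8]
grip_width: 0.0501
t 2.7 q [ 3.810e-01  5.710e-01 -4.000e-03  1.007e+00 -1.000e-03 -2.510e-01] p [0.5527 0.2212 0.0587] R
 [[-0.591  0.807 -0.01 ]
 [ 0.807  0.591 -0.005]
 [ 0.002 -0.011 -1.   ]] F [-1.2  0.3  0.8] w 0.0501
[-0.07296229 -0.01027419  0.07124108]
```

View pics/w2.png

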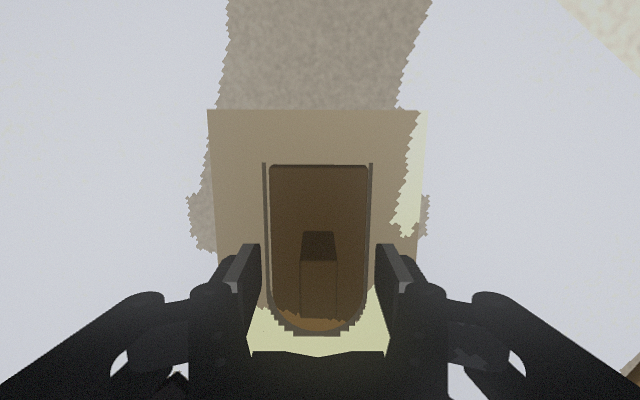

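The stub (318,255) is midway between the open jaws (about 255 and 381). Closing.

```bash
python3 -m inch '[[[0,-0.07,0,0.07,0],[0,-0.07,0,0.07,0],[0,-0.07,0,0.07,0],[0,-0.07,0,0.07,0],[0,-0.07,0,0.07,0]]]'
python3 - <<'E'
from h import *
o=st()
E
```

```text
clock: 3.38
eef_pos: [0.5531, 0.2206, 0.0579]
tool_rot: [0.452, 0.892, -0.004, -0.003]
ft_force: [1.1, 0.3, 0.7]
grip_width: 0.0131
t 3.38 q [ 3.800e-01  5.720e-01 -4.000e-03  1.005e+00 -1.000e-03 -2.520e-01] p [0.5531 0.2206 0.0579] R
 [[-0.591  0.807 -0.01 ]
 [ 0.807  0.591 -0.005]
 [ 0.002 -0.011 -1.   ]] F [1.1 0.3 0.7] w 0.0131
```

```bash
python3 -m inch '[[[0,0,0,-2,0],[0,0,0,-6,0],[0,0,0,-12,0],[0,0,0,-18,0],[0,0,0,-24,0]]]'
python3 - <<'E'
from h import *
o=st(); shot('wrist','w3'); shot('side','s3')
E
```

```text
clock: 4.0
eef_pos: [0.5549, 0.2216, 0.2994]
tool_rot: [0.452, 0.892, -0.005, -0.003]
ft_force: [1.9, 1.3, -1.2]
grip_width: 0.013
t 4.0 q [ 3.800e-01  4.410e-01  4.290e-01  1.571e+00 -1.000e-03 -2.520e-01] p [0.5549 0.2216 0.2994] R
 [[-0.591  0.807 -0.01 ]
 [ 0.807  0.591 -0.005]
 [ 0.002 -0.011 -1.   ]] F [ 1.9  1.3 -1.2] w 0.013
```

View pics/w3.png

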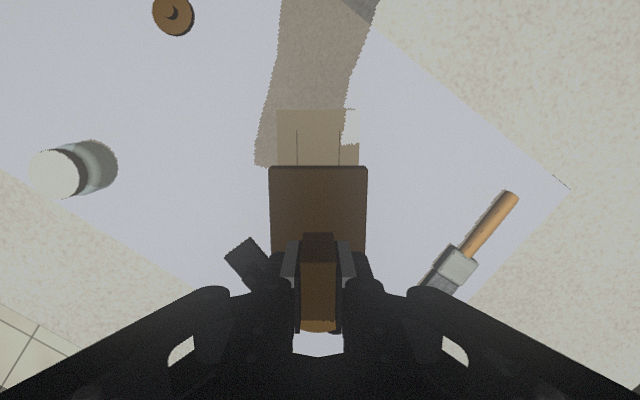

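View pics/s3.png

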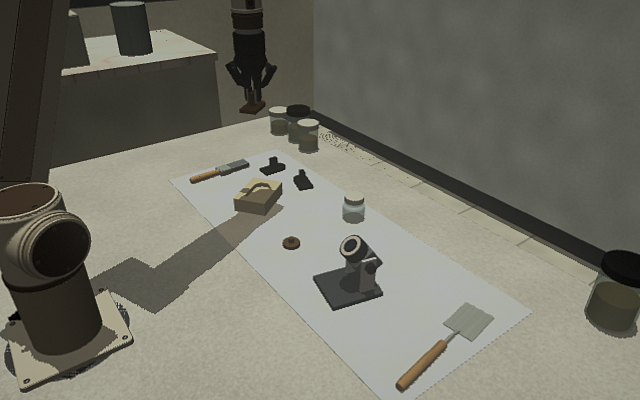

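The cast came out: the wrist view shows the plate at (318,215) hanging on the stub, and the side view shows the mould empty. I swing over to the lens azimuth.

```bash
python3 -m inch '[[[0,-4,-3,-1,10],[0,-9,-7.5,-2,20],[0,-13.5,-11,-3,30],[0,-18,-15,-4,40],[0,-22,-18.5,-4,50]]]'
python3 - <<'E'
from h import *
o=st();  R=Ro.from_quat(o['tool_rot']).as_matrix(); print(R.T@(np.array([.533,-.136,.35])-o['eef_pos'])*100)
E
```

```text
clock: 4.72
eef_pos: [0.5382, -0.066, 0.3459]
tool_rot: [0.789, 0.615, 0.002, 0.001]
ft_force: [1.2, 0.6, -0.4]
grip_width: 0.0128
t 4.72 q [-1.230e-01  3.090e-01  3.560e-01  1.613e+00  1.000e-03  1.240e-01] p [ 0.5382 -0.066   0.3459] R
 [[ 0.244  0.97   0.004]
 [ 0.97  -0.244  0.001]
 [ 0.002  0.004 -1.   ]] F [ 1.2  0.6 -0.4] w 0.0128
[-6.91149586  1.2034385  -0.41964913]
```

```bash
python3 -m inch '[[[0,-3,0,0,0],[0,-7,0,0,0],[0,-7,0,0,0],[0,-7,0,0,0],[0,-7,0,0,0]]]'
python3 - <<'E'
from h import *
o=st();  shot('wrist','w4')
E
```

```text
clock: 5.35
eef_pos: [0.5213, -0.1329, 0.3454]
tool_rot: [0.788, 0.615, 0.002, 0.001]
ft_force: [-0.1, 0.7, -0.9]
grip_width: 0.0128
t 5.35 q [-0.251  0.301  0.342  1.61   0.002 -0.005] p [ 0.5213 -0.1329  0.3454] R
 [[ 0.243  0.97   0.003]
 [ 0.97  -0.243  0.001]
 [ 0.002  0.003 -1.   ]] F [-0.1  0.7 -0.9] w 0.0128
```

View pics/w4.png

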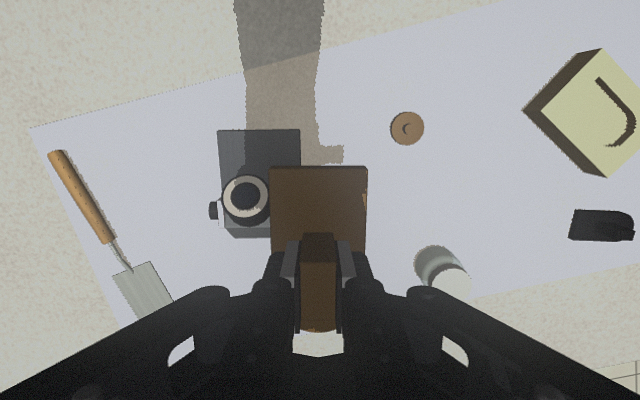

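The wrist view shows the lens ring at (246,197) and the stand's base plate with its near edge from (218,130) to (300,130). I refine the lens pose.

Run:
```python
from h import *
i,p,D=load('w4'); q=p.astype(int); C=cloud(i,D)
m=((q[...,0]-q[...,2])>12)&(q[...,0]>120); mm=np.zeros_like(m); mm[172:226,218:272]=m[172:226,218:272]
n,l,s,c=cv2.connectedComponentsWithStats(mm.astype(np.uint8)); k=1+np.argmax(s[1:,4]); mm=(l==k)
print(mm.sum(), s[k])
P=C[mm]; c0=np.median(P,0); P=P[np.linalg.norm(P-c0,axis=1)<.03]
for _ in range(5):
    g=P.mean(0); U,S,V=np.linalg.svd(P-g,full_matrices=False); nn=V[2]*np.sign(V[2][2]); r=(P-g)@nn; P=P[np.abs(r)<2.5*r.std()]
print('ring c',g,'n',nn,'tilt',np.degrees(np.arccos(nn[2])),'az',np.degrees(np.arctan2(nn[1],nn[0])),r.std())
# inner dark + ring outer ellipse
cs,_=cv2.findContours(mm.astype(np.uint8),cv2.RETR_CCOMP,cv2.CHAIN_APPROX_NONE)
for cc in cs:
    if len(cc)>20:
        e=cv2.fitEllipse(cc); o,d=ray(i,[e[0]]); t=(g-o)@nn/(d[0]@nn); print('ell',np.round(e[0],1),np.round(e[1],1),'center on plane',o+t*d[0])
# plate : z~0.012 dark
hs=(C[...,2]<.02)&(C[...,2]>.004)&(q.max(2)<125); hs[:,:205]=0; hs[:,310:]=0; hs[:120]=0; hs[250:]=0
e=[]
for u in range(226,292,2):
    v=np.nonzero(hs[:,u])[0]
    if len(v): e.append((u,v.min()))
e=np.array(e); X=onz(i,e,.012); f=np.polyfit(X[:,1],X[:,0],1); r=X[:,0]-np.polyval(f,X[:,1]); kk=abs(r)<2*r.std(); f=np.polyfit(X[kk,1],X[kk,0],1); print('front edge normal az',np.degrees(np.arctan(-f[0])),r.std(),e[:3].tolist(),e[-3:].tolist())
e=[]
for v in range(136,175,2):
    u=np.nonzero(hs[v])[0]
    if len(u): e.append((u.min(),v))
e=np.array(e); X=onz(i,e,.012); f=np.polyfit(X[:,0],X[:,1],1); print('left edge az',np.degrees(np.arctan(f[0])),e[:2].tolist(),e[-2:].tolist())
```

```text
384 [223 179  38  38 384]
ring c [ 0.53365193 -0.22509642  0.12090576] n [-0.56770013  0.14170142  0.81094838] tilt 35.811305565417506 az 165.98499887861493 0.0006587187819240715
ell [244.2 196.3] [36.8 39.2] center on plane [ 0.5285448  -0.21593688  0.11573005]
front edge normal az -14.01909034905309 0.00033191640916322855 [[226, 130], [228, 130], [230, 130]] [[286, 130], [288, 129], [290, 129]]
left edge az -13.287702267197629 [[217, 136], [217, 138]] [[220, 172], [221, 174]]
```

Run:
```python
from h import *
i,p,D=load('w4'); q=p.astype(int); C=cloud(i,D)
cv2.imwrite('pics/w4c.png',cv2.resize(p[165:235,210:280],None,fx=8,fy=8,interpolation=cv2.INTER_NEAREST)[:,:,::-1])
box=(slice(165,235),slice(210,269)); print(q[197,218:276].tolist())
n=np.array([-.5677,.1417,.8109]); n/=np.linalg.norm(n)
sat=(q[...,0]-q[...,2]>=8)&(q[...,0]>70); k=np.zeros_like(sat); k[box]=sat[box]
d=np.abs((C-[.527,-.215,.1145])@n); k&=(d<.006)&(np.linalg.norm(C-[.527,-.215,.1145],axis=2)<.034)
P=C[k]; g=P.mean(0); U,S,V=np.linalg.svd(P-g,full_matrices=False); nn=V[2]*np.sign(V[2][2]); print(k.sum(),g,nn,np.degrees(np.arccos(nn[2])),np.degrees(np.arctan2(nn[1],nn[0])))
cs,_=cv2.findContours(k.astype(np.uint8),cv2.RETR_EXTERNAL,cv2.CHAIN_APPROX_NONE); cc=max(cs,key=len); hl=cv2.convexHull(cc)
cc=cc[:,0]; o,dd=ray(i,cc); t=((g-o)@nn)/(dd@nn); X=o+dd*t[:,None]
e1,e2=V[0],V[1]; a=(X-g)@e1;b=(X-g)@e2
for _ in range(4):
    s=np.linalg.lstsq(np.c_[2*a,2*b,np.ones(len(a))],a*a+b*b,rcond=None)[0]; r=np.sqrt(s[2]+s[0]**2+s[1]**2); res=np.hypot(a-s[0],b-s[1])-r; kk=abs(res)<max(1.5*res.std(),.0004); a=a[kk];b=b[kk]
print('circle',g+s[0]*e1+s[1]*e2,r,res.std(),len(a))
```

```text
[[193, 194, 202], [178, 182, 187], [134, 135, 137], [69, 72, 75], [61, 62, 62], [146, 142, 135], [184, 179, 168], [186, 180, 172], [183, 177, 165], [183, 177, 165], [184, 180, 168], [186, 182, 169], [124, 120, 117], [69, 69, 71], [62, 64, 64], [65, 65, 65], [62, 61, 63], [60, 58, 64], [60, 61, 66], [60, 60, 66], [57, 63, 67], [63, 62, 65], [60, 60, 68], [59, 60, 63], [50, 51, 58], [56, 57, 63], [56, 56, 60], [63, 64, 66], [50, 55, 59], [56, 56, 62], [57, 60, 63], [56, 55, 61], [54, 54, 57], [58, 57, 64], [52, 51, 58], [51, 54, 62], [57, 58, 63], [53, 50, 55], [50, 47, 50], [51, 49, 54], [48, 48, 46], [50, 53, 51], [103, 100, 94], [122, 119, 112], [127, 121, 116], [122, 121, 110], [126, 122, 114], [122, 117, 110], [122, 120, 112], [91, 89, 85], [48, 45, 48], [59, 48, 43], [72, 64, 51], [77, 65, 51], [72, 60, 47], [74, 63, 49], [75, 61, 51], [71, 62, 49]]
781 [ 0.52897039 -0.21530711  0.1159431 ] [-0.57141133  0.13564861  0.80937541] 35.96504834524944 166.6456267466201
circle [ 0.52809389 -0.2150198   0.11527615] 0.023433037645176187 0.00024130205354975078 89
```

View pics/w4c.png

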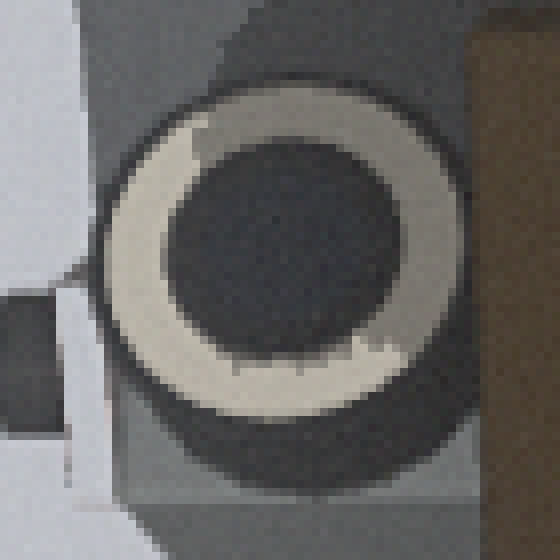

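Lens centre is about (0.5275, -0.2147, 0.1148), tilt 35.8° (within 20–37° and consistent with 78+45·cosθ mm), azimuth 166°. The moves have no tilt command, so I stretch past the reach limit at this azimuth to see whether the tool leans outward there.

```bash
python3 -m inch '[[[0,0,6,0,0],[0,0,12,0,0],[0,0,18,0,0],[0,0,24,0,0],[0,0,30,0,0]]]'
python3 - <<'E'
from h import *
o=st()
E
```

```text
clock: 6.02
eef_pos: [0.7385, -0.1854, 0.3051]
tool_rot: [0.788, 0.616, 0.011, 0.012]
ft_force: [1.5, -1.1, -1.4]
grip_width: 0.0127
t 6.03 q [-0.247  0.899  1.267  1.905  0.002 -0.003] p [ 0.7385 -0.1854  0.3051] R
 [[ 0.241  0.97   0.033]
 [ 0.971 -0.241 -0.006]
 [ 0.002  0.033 -0.999]] F [ 1.5 -1.1 -1.4] w 0.0127
```

```bash
python3 -m inch '[[[0,0,6,-4,0],[0,0,12,-6,0],[0,0,18,-8,0],[0,0,24,-8,0],[0,0,30,-8,0]]]'
python3 - <<'E'
from h import *
o=st()
E
```

```text
clock: 6.65
eef_pos: [0.7718, -0.1934, 0.2909]
tool_rot: [0.787, 0.615, 0.03, 0.037]
ft_force: [-1.0, -0.1, -0.8]
grip_width: 0.013
t 6.65 q [-0.246  0.924  1.275  1.827  0.002 -0.003] p [ 0.7718 -0.1934  0.2909] R
 [[ 0.241  0.966  0.093]
 [ 0.971 -0.24  -0.021]
 [ 0.002  0.095 -0.995]] F [-1.  -0.1 -0.8] w 0.013
```

```bash
python3 -m inch '[[[0,0,60,0,0],[0,0,60,0,0],[0,0,60,0,0],[0,0,60,0,0],[0,0,60,0,0]]]'
python3 - <<'E'
from h import *
o=st()
E
```

```text
clock: 7.28
eef_pos: [0.8339, -0.2084, 0.2163]
tool_rot: [0.785, 0.614, 0.049, 0.061]
ft_force: [0.6, 0.2, -1.2]
grip_width: 0.0128
t 7.28 q [-0.245  1.023  1.275  1.665  0.002 -0.002] p [ 0.8339 -0.2084  0.2163] R
 [[ 0.241  0.958  0.152]
 [ 0.97  -0.238 -0.036]
 [ 0.002  0.157 -0.988]] F [ 0.6  0.2 -1.2] w 0.0128
```

```bash
python3 -m inch '[[[0,0,50,-25,0],[0,0,50,-25,0],[0,0,50,-25,0],[0,0,50,-25,0],[0,0,50,-25,0]]]'
python3 - <<'E'
from h import *
o=st()
E
```

```text
clock: 7.9
eef_pos: [0.8382, -0.2092, 0.2648]
tool_rot: [0.783, 0.612, 0.069, 0.087]
ft_force: [-0.5, 0.2, -1.9]
grip_width: 0.0133
t 7.9 q [-2.450e-01  9.690e-01  1.275e+00  1.654e+00  2.000e-03 -1.000e-03] p [ 0.8382 -0.2092  0.2648] R
 [[ 0.241  0.946  0.216]
 [ 0.971 -0.235 -0.052]
 [ 0.001  0.222 -0.975]] F [-0.5  0.2 -1.9] w 0.0133
```

```bash
python3 -m inch '[[[0,0,60,-15,0],[0,0,60,-15,0],[0,0,60,-15,0],[0,0,60,-15,0],[0,0,60,-15,0]]]'
python3 - <<'E'
from h import *
o=st()
E
python3 -m inch '[[[0,0,50,-40,0],[0,0,50,-40,0],[0,0,50,-40,0],[0,0,50,-40,0],[0,0,50,-40,0]]]'
python3 - <<'E'
from h import *
o=st()
E
```

```text
clock: 8.52
eef_pos: [0.8618, -0.2148, 0.2717]
tool_rot: [0.78, 0.61, 0.089, 0.113]
ft_force: [-0.0, -0.3, -1.4]
grip_width: 0.0127
t 8.53 q [-2.450e-01  9.670e-01  1.274e+00  1.589e+00  2.000e-03 -1.000e-03] p [ 0.8618 -0.2148  0.2717] R
 [[ 0.241  0.93   0.277]
 [ 0.971 -0.231 -0.067]
 [ 0.001  0.285 -0.959]] F [-0.  -0.3 -1.4] w 0.0127
clock: 9.15
eef_pos: [0.8295, -0.2069, 0.3745]
tool_rot: [0.776, 0.606, 0.109, 0.138]
ft_force: [0.5, 0.0, -1.7]
grip_width: 0.013
t 9.15 q [-2.450e-01  8.410e-01  1.275e+00  1.651e+00  2.000e-03 -1.000e-03] p [ 0.8295 -0.2069  0.3745] R
 [[ 0.241  0.91   0.336]
 [ 0.97  -0.227 -0.082]
 [ 0.001  0.346 -0.938]] F [ 0.5  0.  -1.7] w 0.013
```

```bash
python3 -m inch '[[[0,0,60,0,0],[0,0,60,0,0],[0,0,60,0,0],[0,0,60,0,0],[0,0,60,0,0]]]'
python3 - <<'E'
from h import *
o=st()
E
python3 -m inch '[[[0,0,60,-15,0],[0,0,60,-15,0],[0,0,60,-15,0],[0,0,60,-15,0],[0,0,60,-15,0]]]'
python3 - <<'E'
from h import *
o=st(); shot('side','s5')
E
```

```text
clock: 9.78
eef_pos: [0.8804, -0.2193, 0.3393]
tool_rot: [0.771, 0.602, 0.128, 0.163]
ft_force: [0.3, -1.0, -1.1]
grip_width: 0.0128
t 9.78 q [-2.450e-01  9.020e-01  1.274e+00  1.525e+00  2.000e-03 -1.000e-03] p [ 0.8804 -0.2193  0.3393] R
 [[ 0.241  0.887  0.394]
 [ 0.97  -0.221 -0.097]
 [ 0.001  0.406 -0.914]] F [ 0.3 -1.  -1.1] w 0.0128
clock: 10.4
eef_pos: [0.8886, -0.2213, 0.375]
tool_rot: [0.765, 0.598, 0.149, 0.189]
ft_force: [0.0, -0.5, -1.4]
grip_width: 0.0128
t 10.4 q [-0.245  0.869  1.275  1.491  0.002 -0.   ] p [ 0.8886 -0.2213  0.375 ] R
 [[ 0.241  0.858  0.453]
 [ 0.97  -0.214 -0.111]
 [ 0.001  0.467 -0.884]] F [ 0.  -0.5 -1.4] w 0.0128
```

View pics/s5.png

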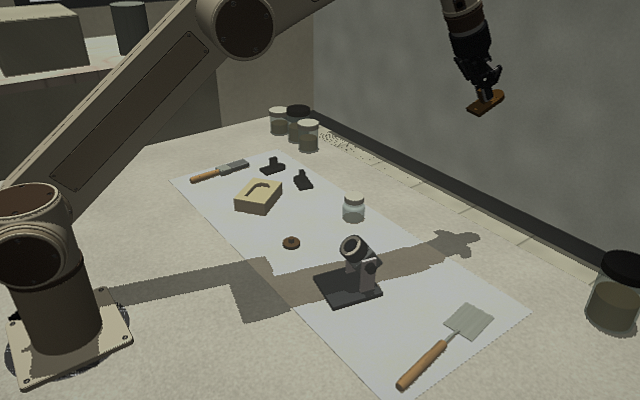

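The side view shows the cast held at (487,103), tilting as wanted. Two more steps, biased upward to stay off the wall.

```bash
python3 - <<'E'
from h import *
i,p,D=load('s5'); C=cloud(i,D); print(C[60,380],C[200,480],C[60,600])
E
python3 -m inch '[[[0,0,50,-40,0],[0,0,50,-40,0],[0,0,50,-40,0],[0,0,50,-40,0],[0,0,50,-40,0]]]'
python3 - <<'E'
from h import *
o=st()
E
```

```text
[ 2.17534584  1.45708744 -0.09175886] [ 2.17325746  0.52920948 -0.71097501] [2.16949781 0.1067135  0.1889944 ]
clock: 11.08
eef_pos: [0.8333, -0.2076, 0.4902]
tool_rot: [0.758, 0.593, 0.168, 0.213]
ft_force: [-0.1, -0.1, -1.6]
grip_width: 0.013
t 11.07 q [-0.245  0.721  1.275  1.575  0.002 -0.   ] p [ 0.8333 -0.2076  0.4902] R
 [[ 0.241  0.828  0.507]
 [ 0.971 -0.206 -0.125]
 [ 0.001  0.522 -0.853]] F [-0.1 -0.1 -1.6] w 0.013
```

```bash
python3 -m inch '[[[0,0,60,0,0],[0,0,60,0,0],[0,0,60,0,0],[0,0,60,0,0],[0,0,60,0,0]]]'
python3 - <<'E'
from h import *
o=st(); shot('wrist','w6')
i,p,D=load('w6'); R=Ro.from_quat(o['tool_rot']).as_matrix(); print('tilt',np.degrees(np.arccos(-R[2,2])),'az',np.degrees(np.arctan2(R[1,2],R[0,2])))
for tag in('w3','w6'):
    i,p,D=load(tag); v,u=np.mgrid[0:400,0:640]; s=undist(i,np.c_[u.ravel(),v.ravel()]); c=(np.c_[s,np.ones(len(s))]*D.ravel()[:,None]).reshape(400,640,3)
    P=c[172:228,275:362].reshape(-1,3); P=P[(P[:,2]>.05)&(P[:,2]<.25)]
    for _ in range(6):
        g=P.mean(0);U,S,V=np.linalg.svd(P-g,full_matrices=False); n=V[2]*np.sign(V[2][2]); r=(P-g)@n; P=P[abs(r)<max(2*r.std(),.0008)]
    print(tag,len(P),g,'n cam',n,'deg fwd',np.degrees(np.arctan2(n[1],n[2])),np.degrees(np.arctan2(n[0],n[2])),'world',i['R'].T@n)
E
```

```text
clock: 11.7
eef_pos: [0.8778, -0.2186, 0.4753]
tool_rot: [0.751, 0.587, 0.187, 0.238]
ft_force: [-0.7, 0.5, -1.3]
grip_width: 0.0129
t 11.7 q [-0.245  0.765  1.274  1.466  0.002 -0.   ] p [ 0.8778 -0.2186  0.4753] R
 [[ 0.241  0.793  0.56 ]
 [ 0.97  -0.198 -0.138]
 [ 0.001  0.577 -0.817]] F [-0.7  0.5 -1.3] w 0.0129
tilt 35.212279923797844 az -13.84731811466809
w3 4260 [ 0.00019921 -0.0006117   0.1538168 ] n cam [ 6.40059127e-04 -2.53447946e-01  9.67348815e-01] deg fwd -14.681641189163127 0.037910504195569496 world [-0.00497076 -0.00104485 -0.9999871 ]
w6 4191 [ 0.00023934 -0.00061145  0.15396465] n cam [ 6.44684673e-04 -2.51298893e-01  9.67909320e-01] deg fwd -14.55439035526732 0.03816236156392513 world [ 0.56733979 -0.13953002 -0.81157682]
```

View pics/w6.png

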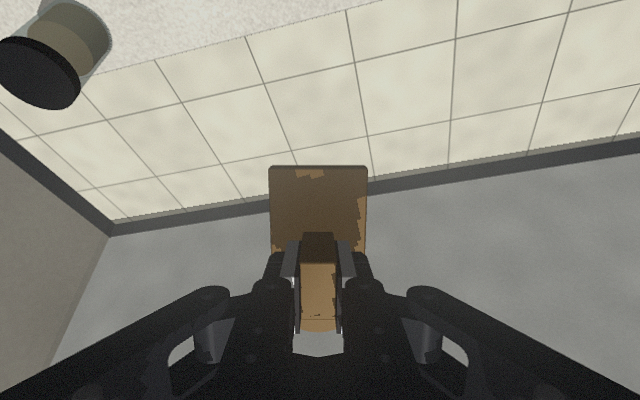

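The wrist view shows the square end at row 166, and the measured face normal (0.567,-0.140,-0.812) matches the wanted (0.568,-0.142,-0.811). Next I locate the face centre in the tool frame and the shift to the target.

```bash
cat > face.py <<'E'
from h import *
L=np.array([.5275,-.2147,.1148]); tl,az=np.radians(35.8),np.radians(166); n=np.array([np.sin(tl)*np.cos(az),np.sin(tl)*np.sin(az),np.cos(tl)]); lx=np.array([np.cos(tl)*np.cos(az+np.pi),np.cos(tl)*np.sin(az+np.pi),np.sin(tl)]); ly=np.cross(n,lx)
T=L+.1*n
def face(tag,o):
    i,p,D=load(tag); R=Ro.from_quat(o['tool_rot']).as_matrix(); C=cloud(i,D)
    P=C[172:228,275:362].reshape(-1,3); c=P@i['R'].T+i['t']; P=P[(c[:,2]>.05)&(c[:,2]<.25)]
    for _ in range(6):
        g=P.mean(0);V=np.linalg.svd(P-g,full_matrices=False)[2]; k=V[2]*np.sign(V[2]@R[:,2]); r=(P-g)@k; P=P[abs(r)<max(2*r.std(),.0008)]
    c=C@i['R'].T+i['t']; near=((c[...,2]>.05)&(c[...,2]<.25))
    col=[(u,np.nonzero(near[120:225,u])[0].min()+119.5) for u in range(285,352,3)]
    row=[]; 
    for v in range(180,220,3):
        uu=np.nonzero(near[v,220:420])[0]+220; row.append((uu.min()-.5,v)); row.append((uu.max()+.5,v))
    def pl(uv): oo,d=ray(i,uv); t=((g-oo)@k)/(d@k); return oo+d*t[:,None]
    E1=pl(col); W=pl(row); w=W.reshape(-1,2,3); wid=np.linalg.norm(w[:,1]-w[:,0],axis=1).mean()
    ex=w.mean(1); dirx=np.linalg.svd(ex-ex.mean(0))[2][0]; dirx*=np.sign(dirx@R[:,1])
    # long axis from side edges
    dl=[np.linalg.svd(w[:,a]-w[:,a].mean(0))[2][0] for a in(0,1)]; dl=[d*np.sign(d@R[:,1]) for d in dl]; cx=sum(dl); cx-=cx@k*k; cx/=np.linalg.norm(cx)
    mid=ex.mean(0); e=mid+cx*((E1.mean(0)-mid)@cx)
    F=e+.041*cx+.010*k
    Ft=R.T@(F-o['eef_pos'])*1000
    print('width',wid,'back normal',k,'cx',cx,'face in tool mm',Ft)
    return F,k,cx,R
E
python3 - <<'E'
from face import *
o=get_obs(); F,k,cx,R=face('w6',o)
print('target',T,'lx',lx,'ly',ly,'tool shift cm',R.T@(T-F)*100)
Fk=o['eef_pos']+R@np.array([0,0,.0299]); print('FK face',Fk,R.T@(T-Fk)*100)
E
```

```text
width 0.04371190613159694 back normal [ 0.56733979 -0.13953002 -0.81157682] cx [ 0.78754087 -0.19605642  0.58424418] face in tool mm [-0.27955146  0.17441812 29.54120398]
target [ 0.47074181 -0.20054859  0.19590638] lx [ 0.78697176 -0.1962141   0.58495767] ly [2.41921896e-01 9.70295726e-01 5.55111512e-17] tool shift cm [ -8.06886546 -48.73092224  -3.20533406]
FK face [ 0.89476605 -0.22281658  0.4500998 ] [ -8.09682061 -48.71348043  -3.24121366]
```

```bash
python3 -m inch '[[[0,-1,-4,-3.5,0],[0,-3,-9,-5,0],[0,-5,-15,-5,0],[0,-7,-21,-5,0],[0,-8,-27,-5,0]]]'
python3 - <<'E'
from face import *
o=st(); R=Ro.from_quat(o['tool_rot']).as_matrix(); F=o['eef_pos']+R@np.array([-.0002,.0001,.0297]);print('shift',R.T@(T-F)*100,'tilt',np.degrees(np.arccos(-R[2,2])))
E
```

```text
clock: 12.38
eef_pos: [0.6332, -0.2361, 0.3723]
tool_rot: [0.751, 0.587, 0.187, 0.239]
ft_force: [0.7, -1.3, -0.1]
grip_width: 0.0132
t 12.38 q [-0.394  0.127  0.008  0.842  0.087 -0.122] p [ 0.6332 -0.2361  0.3723] R
 [[ 0.242  0.792  0.56 ]
 [ 0.97  -0.198 -0.139]
 [ 0.001  0.577 -0.816]] F [ 0.7 -1.3 -0.1] w 0.0132
shift [ -0.46959948 -23.76924596   1.83086259] tilt 35.27192119917244
```

```bash
python3 -m inch '[[[0,-0.2,-5,0,0],[0,-0.4,-10,0,0],[0,-0.4,-15,0,0],[0,-0.4,-20,0,0],[0,-0.4,-22,0,0]]]'
python3 - <<'E'
from face import *
o=st(); R=Ro.from_quat(o['tool_rot']).as_matrix(); F=o['eef_pos']+R@np.array([-.0002,.0001,.0297]);print('shift',R.T@(T-F)*100,'tilt',np.degrees(np.arccos(-R[2,2])))
E
```

```text
clock: 13.0
eef_pos: [0.4545, -0.1952, 0.2426]
tool_rot: [0.752, 0.587, 0.186, 0.237]
ft_force: [0.0, -0.6, -1.3]
grip_width: 0.0132
t 13.0 q [-0.487 -0.165 -0.617  0.521  0.139 -0.199] p [ 0.4545 -0.1952  0.2426] R
 [[ 0.243  0.794  0.557]
 [ 0.97  -0.199 -0.138]
 [ 0.001  0.574 -0.819]] F [ 0.  -0.6 -1.3] w 0.0132
shift [-0.11327471 -1.29319105  1.83629881] tilt 35.040210219127744
```

```bash
python3 -m inch '[[[0,-0.1,-0.5,0.4,0],[0,-0.1,-1,0.9,0],[0,-0.1,-1.3,1.4,0],[0,-0.1,-1.3,1.8,0],[0,-0.1,-1.3,1.8,0]]]'
python3 - <<'E'
from face import *
o=st(); shot('wrist','w7'); shot('side','s7'); shot('top','t7'); R=Ro.from_quat(o['tool_rot']).as_matrix(); F=o['eef_pos']+R@np.array([-.0002,.0001,.0297]);print('shift',R.T@(T-F)*100,'tilt',np.degrees(np.arccos(-R[2,2])))
E
```

```text
clock: 13.62
eef_pos: [0.4545, -0.1961, 0.2202]
tool_rot: [0.752, 0.587, 0.186, 0.237]
ft_force: [-0.6, -0.4, -1.7]
grip_width: 0.0132
t 13.62 q [-0.49  -0.139 -0.66   0.452  0.141 -0.201] p [ 0.4545 -0.1961  0.2202] R
 [[ 0.242  0.794  0.557]
 [ 0.97  -0.199 -0.138]
 [ 0.002  0.574 -0.819]] F [-0.6 -0.4 -1.7] w 0.0132
shift [-0.02143208 -0.02354535 -0.00971891] tilt 35.02127307799382
```

View pics/s7.png

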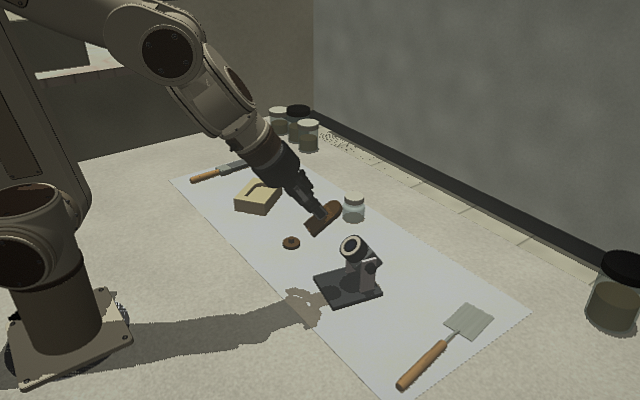

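View pics/w7.png

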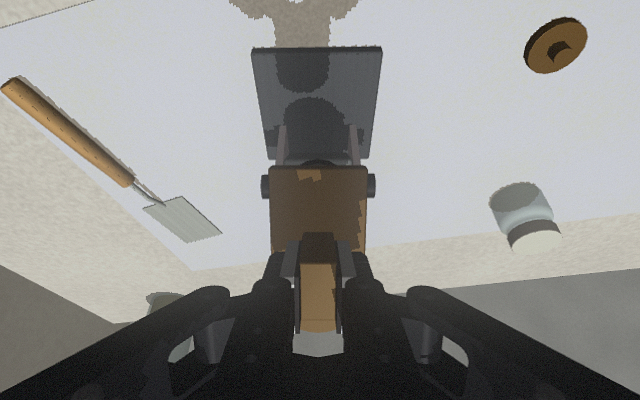

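The side view shows the cast at (323,217) facing the lens ring (350,246). The wrist view shows cast (269–367) and yoke (262–375) sharing a centreline at column 318. Final numeric check follows.

Run:
```python
from face import *
o=get_obs(); F,k,cx,R=face('w7',o); print('err mm along lx,ly,n',(F-T)@np.c_[lx,ly,n]*1000,'normal err deg',np.degrees(np.arccos(-k@n)),'cx err',np.degrees(np.arccos(cx@lx)),'vel',np.abs(o['joint_vel']).max())
for tag in('s7','side0'):
    i,p,D=load(tag); q=p.astype(int); C=cloud(i,D); k=np.zeros((400,640),bool); k[228:268,332:375]=(((q[...,0]-q[...,2])>9)&(q[...,0]>75))[228:268,332:375]
    P=C[k]; P=P[np.linalg.norm(P-L,axis=1)<.034]; g=P.mean(0); v=np.linalg.svd(P-g)[2][2]; v*=np.sign(v[2]); print(tag,len(P),g,v,np.degrees(np.arccos(v[2])))
# side-view: bronze underside plane and centroid
i,p,D=load('s7'); C=cloud(i,D); q=p.astype(int); k=np.zeros((400,640),bool); k[195:240,300:345]=((q[...,0]-q[...,2])>18)[195:240,300:345]; P=C[k]; print('cast side pts',len(P),(np.percentile((P-L)@np.c_[lx,ly,n],[2,50,98],axis=0)*1000).round(1))
a,b=load('top0')[1].astype(int),load('t7')[1].astype(int)
for nme,(u,v) in dict(jar=(318,156),disc=(320,216),brush=(187,200),spat=(453,200)).items(): print(nme,np.abs(a[v-20:v+20,u-14:u+14]-b[v-20:v+20,u-14:u+14]).mean())
```

```text
width 0.043648855043888046 back normal [ 0.56476975 -0.14033745 -0.81322846] cx [ 0.78889493 -0.19744862  0.58194401] face in tool mm [-0.2006909  0.1855028 30.4763671]
err mm along lx,ly,n [ 0.43087473  0.12602485 -0.44758215] normal err deg 0.21421646640680522 cx err 0.21670279199363263 vel 0.005004640858032281
s7 178 [ 0.5265591  -0.21587725  0.11486319] [-0.57029792  0.13839445  0.80969578] 35.93378097599558
side0 169 [ 0.52684322 -0.21573226  0.1149448 ] [-0.565186    0.13924184  0.8131276 ] 35.597358399598846
cast side pts 260 [[-37.9 -21.5 102.5]
 [ 20.8  -4.7 109.9]
 [ 39.3  20.  113.5]]
jar 3.5166666666666666
disc 3.494642857142857
brush 3.3342261904761905
spat 3.5205357142857143
```

```bash
python3 -m inch '[[[0,0,0,0,0],[0,0,0,0,0],[0,0,0,0,0],[0,0,0,0,0],[0,0,0,0,0]]]'
python3 - <<'E'
from face import *
o=get_obs(); R=Ro.from_quat(o['tool_rot']).as_matrix(); F=o['eef_pos']+R@np.array([-.0002,.0002,.0300]);print('err mm',(F-T)@np.c_[lx,ly,n]*1000,np.abs(o['joint_vel']).max(),o['grip_width'])
print(ticket.job_done())
E
```

```text
clock: 14.4
eef_pos: [0.4543, -0.1961, 0.2206]
tool_rot: [0.752, 0.587, 0.186, 0.237]
ft_force: [-0.1, 0.5, -1.3]
grip_width: 0.013
err mm [0.4268626  0.14753142 0.03873844] 0.0011011889572897441 0.01296388393500542
the job is handed in; nothing more can be done
None
```

I lifted the strap-end cast out of the mould by its stub and handed the job in at 14.4 s. The arm is still holding the cast in front of the inspection camera. No move command tilts the tool, so I leaned it to about 35° by repeatedly asking for poses beyond the arm's reach, in free air at the lens's azimuth.

**Position:** the last check put the face centre within about 0.5 mm of the target point, 100 mm from the lens. The squareness and long-axis errors were each about 0.2°. These figures rest on the camera calibration, which is only good to about 2 mm.

**Stillness:** the joints were at rest (0.001 rad/s) and the grip held at 13 mm.

**Surroundings:** the before and after side views show the lens in the same place, within 0.5 mm and 0.4°. The top views show the jar, disc, brush and spatula unmoved.

**Disagreements:** the side camera's depth put the cast about 2 mm farther from the lens than the wrist camera did, which is within calibration. Lens centre estimates differed by 1–3 mm between cameras, so I used a compromise of the wrist, top and side readings.

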